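Unlatch and open the wide wheel cupboard on a watch polisher's bench

TASK

The polishing wheels are kept in the wider of the two bench cupboards, behind a child-proof latch. Reach down through the slot in the top of that cupboard and press its sprung hook until the door springs ajar, then pull the door wide open, most of the way to square. Leave the door of the narrower cupboard shut.

Things in the scene. Friction and masses are not known exactly. Their poses are not given: they have to be found in the camera images.
- wide_cupboard: Wider of two grey bench cupboards, fixed: 250 wide, 190 deep, 160 high, 12 mm roof. Origin: on the bench below the middle of the front plane (inner face of its shut door); x into the cupboard, y to the hinge side, z up. Slot in the roof's front edge just behind the door: x 0 to 60, y -102 to -38 mm, showing the hook's white thumb plate. A block lies on the roof's rear (x > 75, y > -25).
- wide_hook (a joint): Its sprung latch lever, rad: 0 up, 0.22 down (hard stop). White thumb plate 34 (x) by 40 mm (y), centred at x 39, y -70 in the cupboard's frame, top 148 mm above the bench, 12 below the roof's top. Pressed straight down it frees the door at about 0.08 rad (5.5 mm, 6 N); the stop is at 14.5 mm (9 N). It springs up when let go.
- wide_door (a joint): Its door, rad: 0 shut, 1.57 square, stop 1.6. 246 wide, 15 thick, top 158 mm above the bench. Vertical hinge at x 0, y 125 mm of the cupboard's frame; the free edge swings to the robot. Freed, it springs ajar to about 0.4 rad and stays where left; pull its inner face from behind the top edge, under 5 N. A latch bar stands 16 mm off that face, 28 wide, 195 from the hinge, 22-30 below the roof's top.
- narrow_door (a joint): Door of the narrower cupboard (170 mm wide, otherwise of the same build, slot and latch), opening angle in rad: 0 shut. It must stay shut.

How it is judged:
By the outcome, as a careful person would: the job done as asked, in the order asked, and still so for the second after the job is handed in, with the robot touching nothing.
It also fails if it takes over 35 s, if anything falls off the work surface, if the arm or the gripper's body presses on something with over 40 N, if the wrist force passes 120 N, or if a joint passes its speed limit or range.

ROBOT

A 7-joint arm with a two-finger parallel gripper is mounted at the origin on the work surface. World frame = base frame: x ahead of the robot, y to its left, z up, the work surface at z = 0. Lengths are in m, angles in rad, forces in N, time in s.
With the tool pointing down it reaches from about 0.425 to 1.025 m from the base axis. Payload 9.4 kg.
Tool frame: the origin (TCP) lies on the centre line of the jaws, within the pads' length; the fingertips stand 17 mm ahead of it and the grasp point (between the pads) lies 2 mm behind it; z points along the fingers, y is the direction in which the jaws open and shut (so a half turn about z gives the same grasp; the last joint's range is limited). The gripper opens to 93 mm and grips with 3 to 60 N. Pads are 15 mm wide; open, the fingers measure 128 mm over their backs; the gripper's body (75 mm by 188 mm) begins 65 mm behind the grasp point.
Start: joints at [1.199, 0.599, -0.003, 1.599, 0.002, 0.943, -0.08], TCP at [0.211, -0.694, 0.236] pointing down, gripper open.
Joint ranges: [-2.57, 2.57], [-0.35, 1.97], [-1.29, 1.29], [0.11, 2.56], [-1.05, 4.19], [0.11, 1.86], [-2.63, 2.63]. Speed limits (rad/s): [2.22, 2.22, 3.01, 3.01, 3.14, 3.14, 3.14].

INTERFACE

Orientations are given as a rotation vector (axis times angle).
In Python, from plant import env, camera, camera_params, workorder gives the robot as it stands. Calls block until the motion is done:
- env.move_ptp(position, orientation): joint-space move of the TCP to a pose.
- env.move_straight(position, rate=0.15, rot=None, contact_N=None): straight line of the TCP; rot=None keeps the orientation; rate is the mean speed in m/s. With contact_N (N) it stops when the force on the tool has changed by that much, and returns True; else False.
- env.goto_joints(angles): joint-space move.
- env.let_go() and env.grasp(effort=None): open the fingers fully, or close them until they stop; effort is the grip in N (None keeps the last).
- env.wait(seconds).
- env.inverse_kinematics(position, orientation): joint angles nearest the present ones, or None.
- env.get_obs(): the state.
- camera(name): name is "side" or "top" or "wrist"; returns (picture, depth): 420x560x3 uint8, red, green, blue; 420x560 float32, m along the optical axis (not along the pixel's ray), 0 where there is no reading.
- camera_params(name): a dict with "intrinsics" (3x3 intrinsics, pixels), "k1" (the pictures are not rectified: a ray, as slopes to the right and down, at radius r is drawn at 1 + k1 r^2 times it, then the intrinsics apply), "view" (4x4, takes a point from world to camera coordinates); the wrist camera has in their place "tool_from_camera" (4x4, takes a point from camera to tool coordinates, whose origin is the TCP and whose axes are the flange's). Camera axes: x right, y down, z forward; pixel columns grow to the right and rows downward; lengths in m; the calibration is good to about 2 mm. A picture is of the moment at which its call begins: read the wrist's pose just before it. camera_params takes no time and is no camera call.
A pose or a line that the arm cannot do raises env.IKError and nothing moves.
- workorder.finish_job(): hands the job in, once; it reports no verdict.
The state is a dict: "clock": time; "joint_positions": joint angles; "qvel": joint speeds; "joint_efforts": joint torques, N m; "tcp_pos": TCP position; "orientation": TCP orientation; "contact_force": force on the tool from outside, world axes, zero at the start; "wrist_torque": the same for the moment, N m; "width": finger opening in m.
Only numpy, scipy, OpenCV 4.12 (cv2) and the standard library are available. Lean on these libraries where they do the work, as an engineer would, in place of code of your own. Each camera call takes 0.05 s, during which the arm holds its last target. There are 200 camera calls.

## Working session

There is one attempt and no reset: what is moved stays moved. The work goes in short steps, each a Python script; the robot and the scene stay as the last script left them, time stands still between calls to the robot, and variables do not carry over. Pictures are saved under pics/ and viewed, about 8 in all and at most 12, crops included, and the job is handed in when it is done.

```bash
mkdir -p pics; ls; python3 - <<'E'
from plant import env,camera,camera_params
import cv2,numpy as np
for n in("top","side"):
    p,d=camera(n);cv2.imwrite(f"pics/{n}0.png",p[...,::-1]);np.save(f"pics/{n}d.npy",d)
    print(n,camera_params(n))
print(camera_params("wrist"));print(env.get_obs())
E
```

```text
pics
top {'intrinsics': array([[381.46552245,   0.        , 284.3889054 ],
       [  0.        , 381.46552245, 212.46729408],
       [  0.        ,   0.        ,   1.        ]]), 'k1': -0.026924914738158418, 'view': array([[ 0.02181872, -0.99975215,  0.00442549, -0.00206954],
       [-0.99440808, -0.02215916, -0.10325472,  0.64437537],
       [ 0.10332719, -0.00214786, -0.9946451 ,  0.86534158],
       [ 0.        ,  0.        ,  0.        ,  1.        ]])}
side {'intrinsics': array([[413.77611788,   0.        , 283.56239486],
       [  0.        , 413.77611788, 210.28867323],
       [  0.        ,   0.        ,   1.        ]]), 'k1': -0.11294840730248572, 'view': array([[ 0.74435837, -0.6677782 , -0.00170092, -0.4717675 ],
       [-0.51862383, -0.57649081, -0.6314172 ,  0.38915081],
       [ 0.42066608,  0.47088281, -0.77544144,  0.52605749],
       [ 0.        ,  0.        ,  0.        ,  1.        ]])}
{'intrinsics': array([[301.52908913,   0.        , 270.98676533],
       [  0.        , 301.52908913, 209.12305769],
       [  0.        ,   0.        ,   1.        ]]), 'k1': -0.05
[... 379 characters left out ...]
{'clock': 0.1, 'joint_positions': array([ 1.19926974,  0.60005379, -0.0025171 ,  1.60006518,  0.00181583,
        0.94289281, -0.07978096]), 'qvel': array([-0.00258093, -0.00157433, -0.00311793, -0.00014399,  0.00100238,
       -0.00124738, -0.00058762]), 'joint_efforts': array([ 6.55229960e-03, -7.66552377e+01,  1.50339268e+00, -2.52940267e+01,
       -5.22621651e-02,  1.36054616e-02,  6.90405591e-05]), 'tcp_pos': array([ 0.21051208, -0.69332491,  0.23483496]), 'orientation': array([-3.10614972e+00, -4.61337046e-01,  5.72462481e-04]), 'contact_force': array([-0.26829991,  0.59051122,  0.59092525]), 'wrist_torque': array([-0.01879586, -0.03571305, -0.04877287]), 'width': 0.09310237443256318}
```

View pics/top0.png

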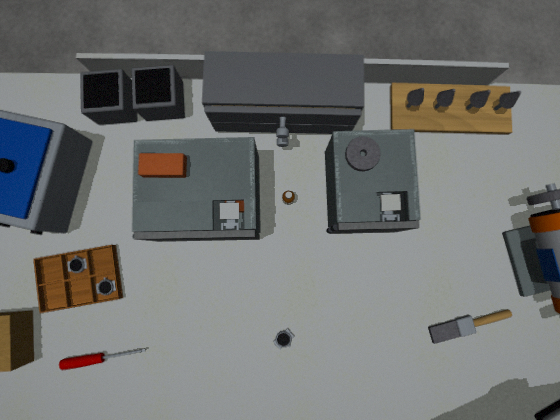

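View pics/side0.png

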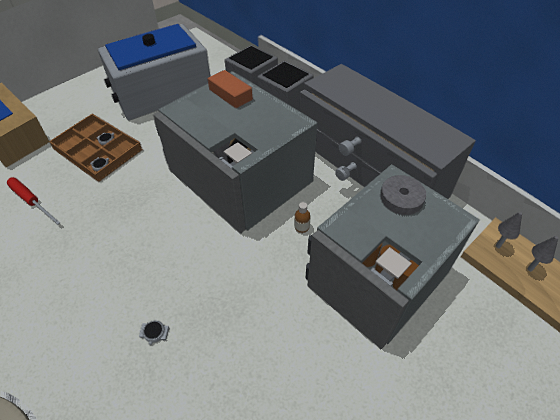

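The top view shows the wide cupboard on the left (cols 133-259, rows 138-240), with its slot and white plate near (229,212). The narrow one is on the right. The hinge is on the left, and a screwdriver tip lies near (148,349), close to the door's swing.

```bash
cat > h.py <<'E'
import numpy as np,cv2
from plant import env,camera,camera_params
def cloud(n,d,T=None):
    c=camera_params(n);K=c["intrinsics"];v,u=np.mgrid[:420,:560]
    p=np.stack([u,v],-1).reshape(-1,1,2).astype(np.float64)
    q=cv2.undistortPoints(p,K,np.array([c["k1"],0,0,0.])).reshape(420,560,2)
    X=np.dstack([q,np.ones((420,560))])*d[...,None]
    V=np.linalg.inv(c["view"]) if T is None else T@c["tool_from_camera"]
    return X@V[:3,:3].T+V[:3,3]
E
python3 - <<'E'
from h import *
for n,roi,nroi in(("top",(125,128,270,250),(320,120,425,240)),("side",(150,60,325,245),None)):
    p=cv2.imread(f"pics/{n}0.png")[...,::-1].astype(int);W=cloud(n,np.load(f"pics/{n}d.npy"))
    m=np.zeros((420,560),bool);m[roi[1]:roi[3],roi[0]:roi[2]]=1
    r=m&(abs(W[...,2]-.16)<.007)
    a=cv2.minAreaRect(W[r][:,:2].astype(np.float32));print(n,"roof",np.median(W[r][:,2]),a,cv2.boxPoints(a).round(4).tolist())
    w=m&(p.min(2)>150)&(abs(W[...,2]-.148)<.006)
    print("plate",w.sum(),W[w].mean(0),cv2.minAreaRect(W[w][:,:2].astype(np.float32)))
    print("block top",np.percentile(W[m&(p[...,0]>p[...,2]+60)&(W[...,2]>.165)],[1,50,99],axis=0).round(3).tolist())
    if n=="top":
        for u,v in((148,349),(105,357),(124,300),(285,338)):print(u,v,W[v,u].round(3))
E
```

```text
top roof 0.15922546936640952 ((0.6793304085731506, 0.19912821054458618), (0.2073405385017395, 0.250438392162323), 2.71543288230896) [[0.5698000192642212, 0.31929999589920044], [0.5817000269889832, 0.06909999996423721], [0.7888000011444092, 0.07900000363588333], [0.7770000100135803, 0.32910001277923584]]
plate 77 [0.63397411 0.12714401 0.147431  ] ((0.6350124478340149, 0.1272713840007782), (0.029317062348127365, 0.035033129155635834), 1.3826236724853516)
block top [[0.698, 0.216, 0.186], [0.72, 0.259, 0.189], [0.742, 0.302, 0.192]]
148 349 [ 0.315  0.328 -0.001]
105 357 [0.298 0.423 0.015]
124 300 [0.428 0.392 0.   ]
285 338 [0.351 0.004 0.01 ]
side roof 0.15907379600680852 ((0.6453609466552734, 0.1516435146331787), (0.4463626444339752, 0.3326910734176636), 44.429935455322266) [[0.3695000112056732, 0.11420000344514847], [0.602400004863739, -0.1234000027179718], [0.9211999773979187, 0.1890999972820282], [0.6883000135421753, 0.42669999599456787]]
plate 271 [0.63434208 0.1246797  0.14738707] ((0.6345890164375305, 0.12466788291931152), (0.03315969929099083, 0.03930380195379257), 2.3798816204071045)
block top [[0.699, 0.213, 0.187], [0.719, 0.254, 0.189], [0.741, 0.3, 0.192]]
```

```bash
cat >> h.py <<'E'
from scipy.spatial.transform import Rotation as R
yaw=0.0475
XC=np.array([np.cos(yaw),np.sin(yaw),0]);YC=np.array([-np.sin(yaw),np.cos(yaw),0])
O=np.array([.5908,.195,0])
def P(x,y,z):return O+x*XC+y*YC+[0,0,z]
def rot(a):  # tool x at world angle a, z down
    x=np.array([np.cos(a),np.sin(a),0]);z=np.array([0,0,-1.]);return R.from_matrix(np.c_[x,np.cross(z,x),z]).as_rotvec()
def T():
    o=env.get_obs();M=np.eye(4);M[:3,:3]=R.from_rotvec(o["orientation"]).as_matrix();M[:3,3]=o["tcp_pos"];return M
E
python3 - <<'E'
from h import *
p0=env.get_obs()["tcp_pos"];env.move_straight(p0+[0,0,.09],rate=.2)
env.grasp(5)
env.move_ptp(P(.039,-.07,.25),rot(yaw))
M=T();p,d=camera("wrist");cv2.imwrite("pics/w1.png",p[...,::-1]);W=cloud("wrist",d,M)
w=(p.min(2)>140)&(abs(W[...,2]-.148)<.006)
print(w.sum(),W[w].mean(0),cv2.minAreaRect(W[w][:,:2].astype(np.float32)))
o=env.get_obs();print(o["clock"],o["tcp_pos"],P(.039,-.07,.148),o["width"],o["contact_force"],o["joint_positions"])
E
```

```text
1650 [0.63617562 0.12429239 0.14834103] ((0.6953490376472473, 0.027620762586593628), (0.20460478961467743, 0.24209153652191162), 3.365649461746216)
5.4333 [0.63329723 0.12611068 0.25001387] [0.63307976 0.12693076 0.148     ] 0.0007319616332019598 [0.93340618 0.32002108 0.11752915] [-0.03011613  0.51294059 -0.38165183  1.75942878  0.23332818  0.91388017
 -2.03496711]
```

View pics/w1.png

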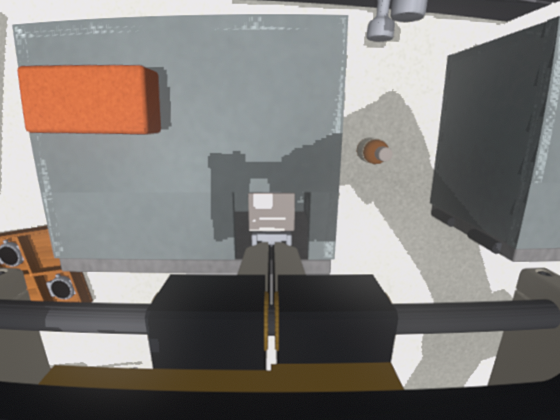

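The wrist view shows the white plate at about (271,212), centred ahead of the closed fingers at column 271, so the slot is aligned. Next step is to press.

```bash
python3 - <<'E'
from h import *
f0=env.get_obs()["contact_force"]
env.move_straight(P(.039,-.07,.172),rate=.1)
for z in (.156,.152):
    h=env.move_straight(P(.039,-.07,z),rate=.03,contact_N=20)
    o=env.get_obs();print(h,o["tcp_pos"],o["contact_force"]-f0)
    if h:break
env.wait(.6)
p,d=camera("top");cv2.imwrite("pics/t2.png",p[...,::-1]);W=cloud("top",d)
# door top: points 0.15-0.165 in front of cupboard
q=W-O;x=q@XC;y=q@YC;m=(W[...,2]>.145)&(W[...,2]<.17)&(x<-.03)&(x>-.26)&(y>-.13)&(y<.16)
if m.sum()>5:
  l=cv2.fitLine(np.c_[x[m],y[m]].astype(np.float32),2,0,.01,.01).ravel();print(m.sum(),l,"angle",np.arctan2(abs(l[0]),abs(l[1])),x[m].min(),y[m].min())
print(env.get_obs()["clock"])
E
```

```text
False [0.63191516 0.12699045 0.15607491] [-5.92659114 -0.34672713  8.04187853]
False [0.6315909  0.12698729 0.15208066] [-7.94258405 -0.65172462  9.64978475]
22 [ 0.27498016  0.9614499  -0.03354332  0.07479621] angle 0.27856904 -0.03772554637031903 0.06761889692846597
7.9833
```

View pics/t2.png

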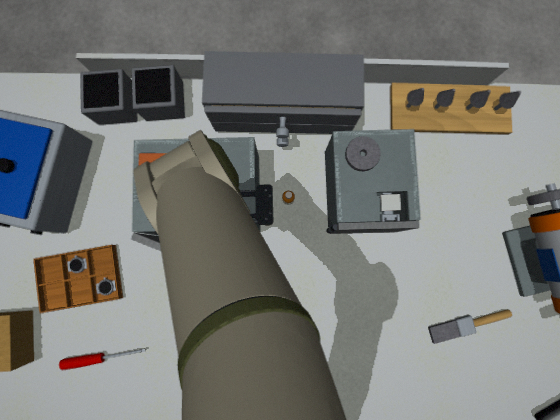

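```bash
cat >> h.py <<'E'
def door(n,name):
    M=T();p,d=camera(n);cv2.imwrite(f"pics/{name}.png",p[...,::-1]);W=cloud(n,d,M if n=="wrist" else None)
    q=W-O;x=q@XC;y=q@YC;h=np.hypot(x,y-.125);m=(d>0)&(W[...,2]>.152)&(W[...,2]<.164)&(x<-.02)&(h<.262)&(y>-.13)&(y<.16)
    a=np.arctan2(-x[m],.125-y[m]) # opening angle per point
    if m.sum()>5:print(n,m.sum(),"angle pts",np.percentile(a,[5,25,50,75,95]).round(3),"rmax",h[m].max(), "far pt ang",np.median(a[h[m]>.2]))
E
python3 - <<'E'
from h import *
env.move_straight(P(.039,-.07,.25),rate=.15)
door("side","s3");door("top","t3")
o=env.get_obs();print(o["clock"],o["contact_force"])
E
```

```text
side 733 angle pts [0.383 0.402 0.426 0.453 0.54 ] rmax 0.25087095395991116 far pt ang 0.4151742784098109
8.8833 [-0.1212165   0.81562361  0.13585277]
```

View pics/s3.png

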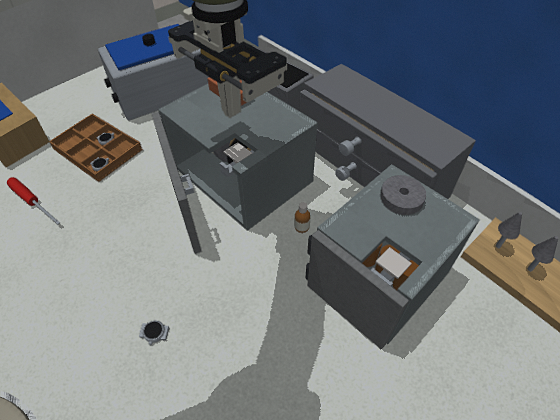

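The side view shows the wide door ajar, free edge near (195,250) and latch bar near (185,182). That is about 0.4 rad. The narrow door is still shut. I'll put the closed fingers behind the inner face at r = 140 mm, clear of the latch bar, and pull along the arc.

```bash
python3 - <<'E'
from h import *
def F(t,off,z,r=.14):
    return P(-r*np.sin(t)+off*np.cos(t), .125-r*np.cos(t)-off*np.sin(t), z)
t0=.395
env.move_ptp(F(t0,.026,.215),rot(yaw-t0))
f0=env.get_obs()["contact_force"]
h=env.move_straight(F(t0,.026,.142),rate=.08,contact_N=8);print("down hit",h,env.get_obs()["tcp_pos"])
if h: env.move_straight(F(t0,.026,.215))
else:
    for t in np.linspace(t0,1.47,7):
        h=env.move_straight(F(t,.008,.142),rate=.1,rot=rot(yaw-t),contact_N=25)
        o=env.get_obs();print(round(t,2),h,(o["contact_force"]-f0).round(1),round(o["clock"],2))
        if h:break
door("side","s4")
E
```

```text
down hit False [0.56192555 0.17953139 0.14242682]
0.4 False [ 0.4  0.1 -0.3] 10.81
0.57 False [0.5 0.4 0.1] 11.21
0.75 False [0.4 0.2 0.1] 11.61
0.93 False [-0.6  0.6 -0.4] 12.01
1.11 False [-1.   0.6  0.1] 12.41
1.29 False [-1.7 -0.5  0.4] 12.81
1.47 False [-0.8  0.   0. ] 13.21
side 805 angle pts [1.333 1.465 1.484 1.521 1.637] rmax 0.24600814788735825 far pt ang 1.491619800227551
```

View pics/s4.png

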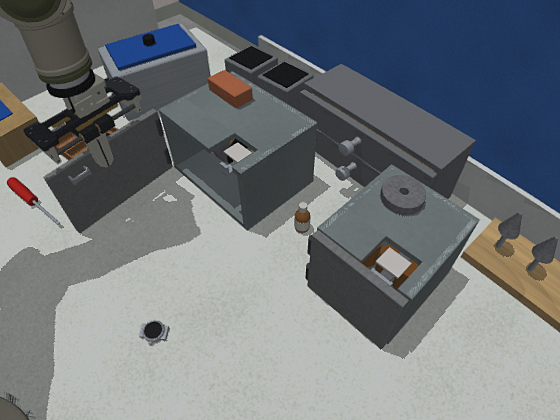

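The door is open to about 1.45-1.49 rad: its inner face shows from (45,180) to (170,115). Next I back off the face, lift clear and recheck.

```bash
python3 - <<'E'
from h import *
t=1.47
def F(off,z,r=.14): return P(-r*np.sin(t)+off*np.cos(t), .125-r*np.cos(t)-off*np.sin(t), z)
env.move_straight(F(.04,.142),rate=.08)
env.move_straight(F(.06,.26),rate=.12)
env.wait(.5)
door("side","s5")
o=env.get_obs();print(o["clock"],o["tcp_pos"],o["contact_force"])
E
```

```text
Traceback (most recent call last):
plant.IKError: the arm cannot follow that straight line within its joint ranges
```

```bash
python3 - <<'E'
from h import *
p=env.get_obs()["tcp_pos"];print(p,env.get_obs()["joint_positions"])
for dz in(.1,.07,.05):
    try: env.move_straight(p+[.02,-.02,dz],rate=.12);print(dz);break
    except env.IKError as e:print(e)
env.wait(.4)
door("side","s5")
o=env.get_obs();print(o["clock"],o["tcp_pos"],o["contact_force"])
E
```

```text
[0.45248962 0.25921241 0.14214782] [-1.2739794   0.74969071  1.05495828  2.18628982 -0.97375938  0.799937
 -2.55907316]
0.1
side 853 angle pts [1.413 1.438 1.457 1.495 1.6  ] rmax 0.2463531614495714 far pt ang 1.455354761191006
15.275 [0.47244648 0.2391817  0.24203508] [0.13504793 0.39401074 0.05678842]
```

View pics/s5.png

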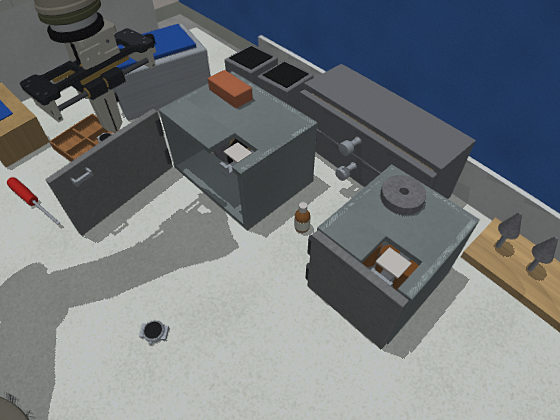

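The wide door stands open at about 1.45 rad, edge at (50,180)-(80,235). The gripper is clear above it, the narrow door is shut, and nothing else has moved.

```bash
python3 -c "
from plant import workorder;print(workorder.finish_job())"
```

```text
the job is handed in; nothing more can be done
None
```

I pressed the wide cupboard's hook down through its slot until the door sprang ajar, then pulled the door wide open and handed the job in.

- **Press:** with closed fingers I took the thumb plate about 13 mm down, at about 10 N vertical. The force stayed below the contact limit I set. There was also about 8 N sideways on the tool while pressing. The door sprang to about 0.4 rad.
- **Pull:** I opened it from behind its inner face, with about 2 N at most on the tool.
- **Last checks:** with the gripper lifted clear, the side camera put the door at about 1.45 rad (square is 1.57). The measured force was near zero. The narrow door still looked shut, and nothing else appeared to have moved. The clock read about 15.3 s.
- **What failed:** one retreat line was refused as beyond the arm's joint range, so I lifted away along a different line. Nothing was touched.

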